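# Isolate the press feed and draw out its sprung stop rod

## Task

Switch the yellow isolator off by throwing its red-handled toggle all the way over to its other side, away from the green lamp. Then take the upright black grip of the sprung telescoping stop rod and pull the rod out until its red pointer stands opposite the yellow index on the scale. Finish while still holding it there in the gripper against its spring, and leave the index and the loose things around where they are.

Things in the scene. Friction and masses are not known exactly. Their poses are not given: they have to be found in the camera images.
- isolator (a joint): Toggle of the isolator, in rad: 0 = on (as it starts, leaning 0.6 rad from upright towards the box's -x), 1.2 = fully off (leaning 0.6 rad towards the box's +x). It is over-centre: past upright (0.6) it falls the rest of the way by its own weight; about 1 N at the handle moves it.
- isolator_grip (a point): Centre of the toggle's red cross handle: a bar 20 mm thick and 56 mm long along its y axis, on a 12 mm steel shank 78 mm from the pivot. Its axes are the box's, tilted with the toggle about y.
- isolator_pivot (a point): The toggle's hinge point, 58 mm above the table, on a yellow box 120 (x) x 100 (y) x 52 mm high, centred under this point, with two grey ribs along x up to 64 mm high at y = +-22 mm. Axes are the box's: z up; the toggle swings in its x-z plane, about y, from -x (on, by the green lamp) to +x (off, by the grey lamp). The box is fixed; it may stand left or right of the stop unit.
- stop_rod (a joint): How far the rod is pulled out of its tube, in m: 0 = home (start), 0.11 = end stop. The spring pulls it home with 6.3 N at 0, rising by 70 N/m (about 12 N at 0.08).
- rod_grip (a point): Centre of the part to grip: black upright grip with an orange band on the rod's outer end, 16 mm along the rod (x), 24 mm across (y), standing on the 16 mm thick rod. Its top is 20 mm above this point, the rod's centre line 45 mm below; this point is 95 mm above the table. Axes as stop_unit; it is pulled out along -x.
- stop_unit: Fixed unit that holds the tube and rod, on a base plate 280 x 110 mm. Axes: x along the rod from grip to tube (pulling out is along -x), y towards the white scale, z up. Origin on the table under the rod's line, 50 mm on the tube side of the grip at home. The tube's mouth is 43 mm behind the grip's centre at home; tube and clamps reach no higher than 72 mm above the table.
- rod_pointer (a point): Axes as stop_unit. Tip of the red pointer (5 mm wide in x) that sticks out from the foot of the black grip along +y, 38 mm above the table, straight below the grip in x and 42 mm to its side in y.
- index (a joint): Where the yellow index stands along the scale, in m, counted like the rod: the pointer is opposite the middle of the index when joint stop_rod equals joint index. Stiff, but it can be pushed: it must stay put.
- index_mark (a point): Axes as stop_unit. Centre of the yellow index, 12 mm wide in x, 22 mm in y, 12 mm high plus a screw of 8 mm, sitting on the white scale beside the rod, 32 mm above the table, 57 mm to the +y side of the rod's line.
- bushing: loose bystander: upright brass bushing, 36 mm across, 32 high; origin centre of its underside
- wrench: loose bystander: flat steel wrench lying on the left
- screwdriver: loose bystander: screwdriver lying on the right
- oil: loose bystander: blue bottle, 54 mm across, 130 high; origin centre of its underside
- gauge_block: loose bystander: steel block 60 x 35 x 30 mm; origin centre of its underside
- pot: loose bystander: grey plastic pot, 70 mm across, 70 high; origin centre of its underside
- die_ring: loose bystander: dark steel ring, 80 mm across, 22 high; origin centre of its underside
Not all that is in view belongs to the job. Of the things shaped like the part that bears isolator, the yellow one is meant.

How it is judged (in metres and radians):
On the way, in this order (a step that is already met when the one before it is completed fails the run):
1. the isolator is switched fully off (value of joint isolator above 1.05 rad), for 0.2 s.
2. the rod is held by the fingers with its pointer opposite the index (value of joint isolator above 1.05 rad and x of rod_pointer in the frame of index_mark between -0.006 and 0.006 m and contact force between the fingers and stop_rod above 3 N), for 0.5 s.
At the end, for the whole second after the job is handed in: The toggle is off (above 1.05 rad), the pointer is within 6 mm of the index's middle along the rod (within the index's width), at rest, the fingers press on the rod with more than 3 N, holding it against its spring, and the index is within 4 mm of its place (all of step 2 and velocity of joint stop_rod between -0.01 and 0.01 m/s and distance of index_mark from where it was at the start of the episode below 0.004 m); the arm keeps its last pose, push and grip.
It fails at once if the rod is pulled out (more than 15 mm) while the isolator is still on (value of joint stop_rod above 0.015 m and value of joint isolator below 0.6 rad).
It fails at once if the index is shifted by more than 4 mm (distance of index_mark from where it was at the start of the episode above 0.004 m).
It fails at once if a loose bystander is shifted by more than 30 mm (distance of any of bushing, wrench, screwdriver, oil, gauge_block, pot, die_ring from where it was at the start of the episode above 0.03 m).
It also fails if it takes over 51 s, if anything falls off the work surface, if the arm or the gripper's body presses on something with over 40 N, if the wrist force passes 120 N, or if a joint passes its speed limit or range.

## Robot

A 6-joint arm with a two-finger parallel gripper is mounted at the origin on the work surface. World frame = base frame: x ahead of the robot, y to its left, z up, the work surface at z = 0. Lengths are in m, angles in degrees, forces in N, time in s.
With the tool pointing down it reaches from about 0.4 to 0.825 m from the base axis. Payload 7 kg.
Tool frame: the origin (TCP) lies midway between the tips of the shut fingers; the grasp point (between the pads) lies 19 mm behind it; z points along the fingers, y is the line along which they close (so a half turn about z gives the same grasp; the last joint's range is limited). The gripper opens to 88 mm and grips with 3 to 60 N. Pads are 19 mm wide; open, the fingers measure 130 mm over their backs; the gripper's body (78 mm by 193 mm) begins 47 mm behind the grasp point.
Start: joints at [-53.337, 20.546, 0.682, 0, -70.136, -16.507], TCP at [0.233, -0.634, 0.227] pointing down, gripper open.
Joint ranges: [-176.03, 176.03], [-82.01, 121.73], [-58.28, 71.71], [-173.87, 95.51], [-174.79, -0.11], [-173.66, 173.66]. Speed limits (degrees/s): [136.94, 136.94, 172.46, 180, 180, 180].

## Interface

Orientations are given as a 3x3 rotation matrix whose columns are the frame's x, y, z axes.
In Python, from rig import robot gives the robot as it stands. Calls block until the motion is done:
- robot.goto(position, orientation): joint-space move of the TCP to a pose.
- robot.servo_line(position, ori=None, speed=0.15): straight line of the TCP; ori=None keeps the orientation; speed is the mean speed in m/s.
- robot.movej(angles): joint-space move.
- robot.move_gripper(opening): opening from 0.0 (shut) to 1.0 (fully open); the grip force is fixed at half the most; returns when the fingers have stopped.
- robot.dwell(seconds).
- robot.ik(position, orientation): joint angles nearest the present ones, or None.
- robot.grab_frame(name): name is "scene" or "top" or "wrist"; returns (picture, depth): 384x512x3 uint8, red, green, blue; 384x512 float32, m along the optical axis (not along the pixel's ray), 0 where there is no reading.
- robot.camera_info(name): a dict with "vfov" (degrees; the focal length in pixels is half the picture's height over the tangent of half this angle, whatever the lens; pixels are square), "cx", "cy" (the principal point, pixels), "view" (4x4, takes a point from world to camera coordinates); the wrist camera has in their place "T_tool_cam" (4x4, takes a point from camera to tool coordinates, whose origin is the TCP and whose axes are the flange's). Camera axes: x right, y down, z forward; pixel columns grow to the right and rows downward; lengths in m; the calibration is good to about 2 mm. A picture is of the moment at which its call begins: read the wrist's pose just before it. camera_info takes no time and is no camera call.
A pose or a line that the arm cannot do raises robot.Unreachable and nothing moves.
- robot.job_done(): hands the job in; it is judged then, once.
Readings, each from a call of its own:
- robot.read_t(): time.
- robot.read_qpos(): joint angles.
- robot.read_qvel(): joint speeds.
- robot.read_effort(): joint torques, N m.
- robot.read_position(): TCP position.
- robot.read_tcp_rot(): TCP orientation.
- robot.read_force(): force on the tool from outside, world axes, zero at the start.
- robot.read_ft_torque(): the same for the moment, N m.
- robot.read_grip_width(): opening from 0.0 (shut) to 1.0 (fully open).
- robot.read_finger_force(): force on a finger pad.
Only numpy, scipy, OpenCV 4.12 (cv2) and the standard library are available. Lean on these libraries where they do the work, as an engineer would, in place of code of your own. Each camera call takes 0.05 s, during which the arm holds its last target. There are 200 camera calls.

## Working session

There is one attempt and no reset: what is moved stays moved. The work goes in short steps, each a Python script; the robot and the scene stay as the last script left them, time stands still between calls to the robot, and variables do not carry over. Pictures are saved under pics/ and viewed, at most 10 in all, crops included, and the job is handed in when it is done.

```bash
mkdir -p pics
cat > h.py <<'E'
import numpy as np, cv2
from rig import robot
def snap(n):
    T=None
    if n=="wrist":
        T=np.eye(4);T[:3,:3]=robot.read_tcp_rot();T[:3,3]=robot.read_position()
    p,d=robot.grab_frame(n);i=robot.camera_info(n)
    M=np.linalg.inv(np.array(i["view"])) if n!="wrist" else T@np.array(i["T_tool_cam"])
    f=p.shape[0]/2/np.tan(np.radians(i["vfov"])/2)
    v,u=np.mgrid[:p.shape[0],:p.shape[1]]
    C=np.stack([(u-i["cx"])/f*d,(v-i["cy"])/f*d,d],-1)
    W=C@M[:3,:3].T+M[:3,3]; W[d==0]=np.nan
    return p,W
def save(p,name): cv2.imwrite("pics/"+name,cv2.cvtColor(p,cv2.COLOR_RGB2BGR))
E
python3 - <<'E'
from h import *
ps=[]
for n in("scene","top"):
    p,W=snap(n); save(p,n+".png"); np.savez(n,p=p,W=W)
print(robot.camera_info("top"),robot.read_t())
E
```

```text
{'vfov': 49.0835990448084, 'cx': 258.0400590901612, 'cy': 188.04816479020164, 'view': array([[ 0.02732667, -0.99935639,  0.02323916,  0.06141511],
       [-0.98610035, -0.03076109, -0.16327847,  0.55934615],
       [ 0.16388824, -0.01845428, -0.98630628,  1.69793732],
       [ 0.        ,  0.        ,  0.        ,  1.        ]])} 0.1
```

View pics/scene.png

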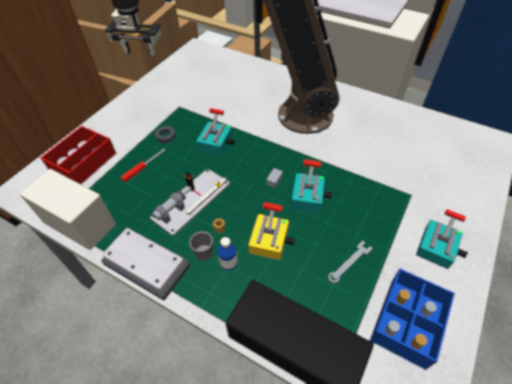

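View pics/top.png

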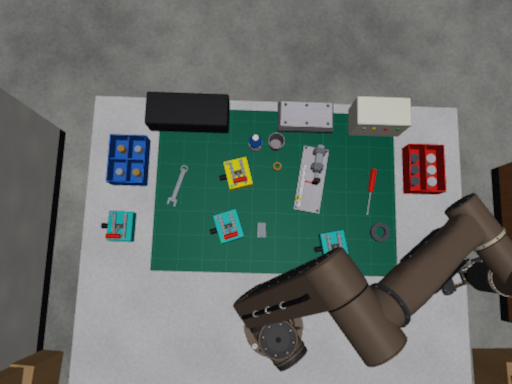

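Candidates for the isolator in the top view are yellow (238,173), teal (228,226), teal (120,226) and teal (333,243). I choose the yellow one. The stop unit is at (312,180), with the black grip near (316,181). Next is one close crop of both, with measurements.

Run:
```python
from h import *
z=np.load("top.npz");p,W=z["p"],z["W"]
save(cv2.resize(p[132:232,200:340],None,fx=5.6,fy=5.6,interpolation=cv2.INTER_CUBIC),"crop.png")
hsv=cv2.cvtColor(p,cv2.COLOR_RGB2HSV)
def rep(n,m,box):
    u0,u1,v0,v1=box; k=np.zeros(m.shape,bool);k[v0:v1,u0:u1]=1;k&=m&np.isfinite(W[...,2])
    w=W[k]; print(n,k.sum(),np.argwhere(k).mean(0)[::-1],np.median(w,0),w.min(0),w.max(0))
    return k
H,S,V=[hsv[...,i].astype(int) for i in range(3)]
yel=(H>20)&(H<35)&(S>120)&(V>100); red=((H<8)|(H>172))&(S>120)&(V>80)
k=rep("yel box",yel&(abs(W[...,2]-.052)<.008),(215,260,150,195))
print(cv2.minAreaRect((W[k][:,:2]*1000).astype(np.float32)))
k=rep("red handle",red&(W[...,2]>.08),(215,260,150,195)); print(cv2.minAreaRect((W[k][:,:2]*1000).astype(np.float32)))
rep("green lamp",(H>45)&(H<80)&(S>120)&(V>120),(222,258,155,192))
rep("index",yel,(290,330,190,214))
rep("pointer",red,(295,325,170,200))
k=rep("plate",(W[...,2]>.004)&(W[...,2]<.05)&(S<60),(288,332,142,216)); print(cv2.minAreaRect((W[k][:,:2]*1000).astype(np.float32)))
k=rep("grip",(W[...,2]>.08)&(W[...,2]<.13),(295,330,165,195))
```

```text
yel box 381 [238.10761155 172.39370079] [0.62361507 0.16510139 0.05170542] [0.54851104 0.10344101 0.04410312] [0.68696205 0.22258261 0.05983892]
((617.730224609375, 162.6642608642578), (120.6833267211914, 99.0494613647461), 16.018024444580078)
red handle 48 [239.52083333 179.3125    ] [0.57661657 0.15368213 0.13022073] [0.56430338 0.12788399 0.11819455] [0.58753864 0.17948221 0.13796048]
((577.8460083007812, 153.7421417236328), (18.026838302612305, 50.04806137084961), 14.160920143127441)
green lamp 4 [231.5 185.5] [0.56338869 0.1876175  0.05610375] [0.56052719 0.18541193 0.04667165] [0.56480926 0.18964412 0.05850354]
index 11 [297.18181818 197.36363636] [ 0.52471012 -0.08445616  0.04247681] [ 0.52043299 -0.09901757  0.00222782] [ 0.53086554 -0.08043086  0.05131059]
pointer 3 [308.         181.33333333] [ 0.59221248 -0.12458975  0.04616238] [ 0.58957002 -0.14210886  0.04267097] [ 0.59379862 -0.12166145  0.05185131]
plate 1318 [309.89150228 182.5030349 ] [ 0.58207042 -0.13872399  0.01244382] [ 0.46465773 -0.22055219  0.00402123] [ 0.75885392 -0.07196927  0.0499979 ]
((610.9985961914062, -147.61373901367188), (113.15306091308594, 284.2171630859375), 81.2933578491211)
grip 36 [316.88888889 180.        ] [ 0.58548258 -0.15632168  0.11074045] [ 0.57751044 -0.17034939  0.08121359] [ 0.65460259 -0.14548265  0.12120856]
```

View pics/crop.png

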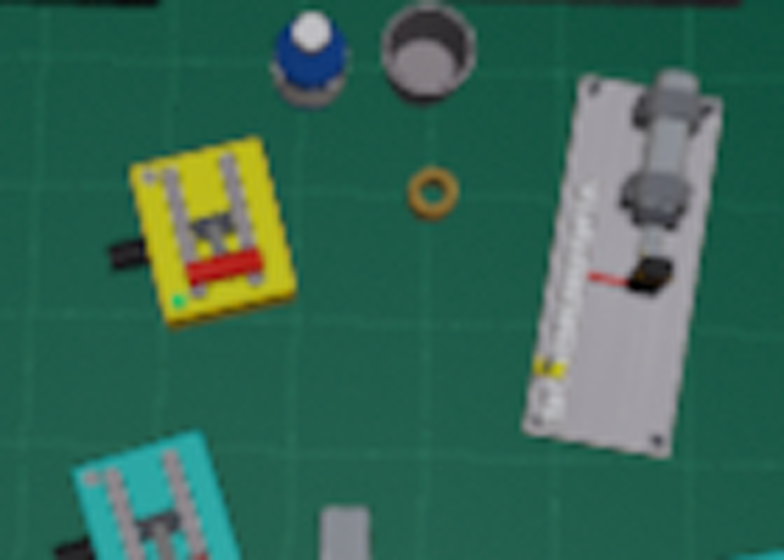

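The crop confirms the yellow isolator: green lamp at (177,300), red handle leaning towards it and the robot. The stop unit's scale is on its +y side, and the index (548,368) is nearer the robot than the pointer (608,279). All heights and sizes match. Throw the toggle now.

```bash
cat >> h.py <<'E'
def rz(a):
    a=np.radians(a);return np.array([np.cos(a),np.sin(a),0]),np.array([-np.sin(a),np.cos(a),0])
def down(y,pos):
    best=None;q=np.array(robot.read_qpos())
    for s in(1,-1):
        Y=s*y;Z=np.array([0,0,-1.]);R=np.column_stack([np.cross(Y,Z),Y,Z]);j=robot.ik(pos,R)
        if j is not None:
            c=abs(np.array(j)-q).max()
            if best is None or c<best[0]: best=(c,R)
    return best[1]
E
python3 - <<'E'
from h import *
bx,by=rz(16); P=np.array([.6177,.1627,0]); up=np.array([0,0,1.])
a=P-.092*bx
R=down(by,a+.25*up)
robot.goto(a+.25*up,R); robot.move_gripper(0.0); print(robot.read_t(),robot.read_qpos())
robot.servo_line(a+.105*up,speed=.25)
robot.servo_line(P-.03*bx+.105*up,speed=.1); print(robot.read_force())
robot.servo_line(P+.012*bx+.108*up,speed=.1); print(robot.read_force(),robot.read_t())
robot.servo_line(P-.03*bx+.108*up,speed=.25)
robot.servo_line(P-.05*bx+.25*up,speed=.3)
# over the stop unit
ux,uy=rz(-8.7); g=np.array([.588,-.158,.25])
R=down(ux,g); robot.goto(g-.06*ux,R); robot.move_gripper(.65)
print(robot.read_t())
p,W=snap("top");np.savez("top2",p=p,W=W)
w,Ww=snap("wrist");np.savez("wrist2",p=w,W=Ww)
save(np.hstack([cv2.resize(p[142:232,200:340],(600,386)),w[:386]] ) if 0 else cv2.resize(np.hstack([cv2.resize(p[140:236,200:328],(512,384)),w]),(800,300)),"c2.png")
E
```

```text
4.4333 [ 3.50798459e+01  7.60396962e+00 -1.35188794e+01 -2.92747553e-04
 -6.88776926e+01  7.09194063e+01]
[-0.00246198  0.02792347  0.09456786]
[-0.68147928  0.75344507  0.10901041] 6.5083
9.85
```

View pics/c2.png

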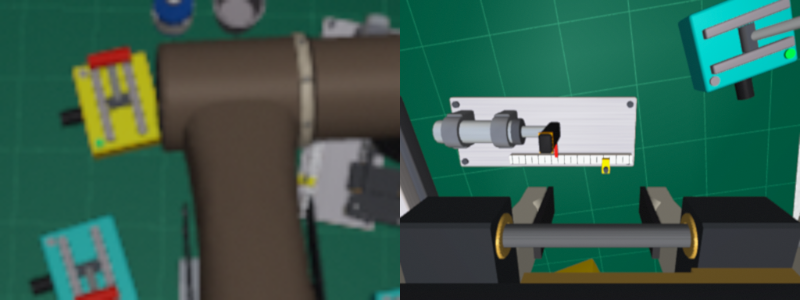

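The toggle is off: its red handle (110,57) is at the end away from the green lamp (100,143). The wrist view shows the grip (548,137), pointer (556,152) and index (606,165). I'll measure from the wrist depth.

Run:
```python
from h import *
z=np.load("wrist2.npz");p,W=z["p"],z["W"]
hsv=cv2.cvtColor(p,cv2.COLOR_RGB2HSV);H,S,V=[hsv[...,i].astype(int) for i in range(3)]
box=np.zeros(H.shape,bool);box[115:225,40:310]=1;box&=np.isfinite(W[...,2])
pl=box&(S<60)&(W[...,2]>.002)&(W[...,2]<.028)&(V>120)
r=cv2.minAreaRect((W[pl][:,:2]*1000).astype(np.float32));print(r)
a=r[2] if r[1][0]>r[1][1] else r[2]-90
ux,uy=rz(a);print("yaw",a)
for n,m in(("index",(H>20)&(H<35)&(S>130)&(V>100)&(W[...,2]>.02)&(W[...,2]<.06)),("pointer",((H<6)|(H>174))&(S>150)&(V>100)),("griptop",(W[...,2]>.106)&(W[...,2]<.125))):
    k=box&m;w=W[k];print(n,k.sum(),np.argwhere(k).mean(0)[::-1],w.mean(0),"ux",(w@ux).min(),np.median(w@ux),(w@ux).max(),"uy",(w@uy).min(),(w@uy).max(),"z",w[:,2].min(),w[:,2].max())
```

```text
((629.60302734375, -151.61912536621094), (113.3855972290039, 323.4310302734375), 81.30343627929688)
yaw -8.696563720703125
index 149 [262.91946309 211.05369128] [ 0.52397058 -0.09391466  0.04053516] ux 0.5259216130392224 0.5321060461118508 0.5378963263604579 uy -0.022883369298563817 -0.00019326251565409576 z 0.03526264263838874 0.05093673213905259
pointer 59 [199.30508475 192.57627119] [ 0.5918585  -0.12936625  0.04734038] ux 0.5974186527152013 0.6049051028856939 0.6079471804430895 uy -0.06025282040950373 -0.027757743654410288 z 0.04072559960415639 0.10330809431593962
griptop 506 [186.58695652 181.90909091] [ 0.58713688 -0.16047581  0.11552572] ux 0.5973319294395373 0.6045053960840596 0.6136792230062931 uy -0.08086348339749273 -0.05638366863679293 z 0.10624609900242693 0.11841895588441786
```

Run:
```python
from h import *
ux,uy=rz(-8.7); up=np.array([0,0,1.])
G=.605*ux-.0686*uy
R=down(ux,G+.2*up)
robot.move_gripper(.5)
robot.goto(G+.16*up,R)
robot.servo_line(G+.081*up,speed=.1); print(robot.read_force())
robot.move_gripper(0.); print(robot.read_grip_width()*88,robot.read_finger_force(),robot.read_force())
robot.servo_line(G-.073*ux+.081*up,speed=.06); robot.dwell(.3)
p=robot.read_position();print((p-G)@ux,p[2],robot.read_force(),robot.read_finger_force(),robot.read_grip_width()*88,robot.read_t())
w,W=snap("wrist");np.savez("wrist3",p=w,W=W);save(w,"w3.png")
t,W=snap("top");np.savez("top3",p=t,W=W)
s,W=snap("scene");save(np.hstack([cv2.resize(t[140:236,200:328],(400,300)),cv2.resize(s[140:270,140:313],(400,300))]),"t3.png")
```

```text
[ 0.13823655 -1.02754209  0.36901751]
16.01954531691807 29.999535977840424 [-0.50603486  0.24497538  1.5139075 ]
-0.07041329440991861 0.08121894708733267 [ 9.99350937 -5.80309565 -8.12714032] 30.004140436649323 15.930130705947914 14.15
```

View pics/w3.png

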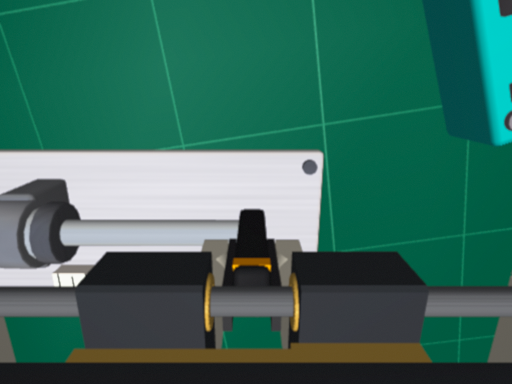

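View pics/t3.png

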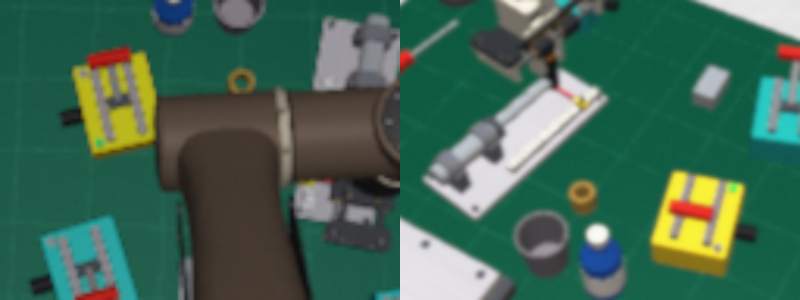

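The rod is out, with the pointer tip (scene half, 583,97) beside the index (582,101). The TCP lags its target by 2.6 mm under the spring load. I'll correct that and check the pointer against the index numerically.

Run:
```python
from h import *
ux,uy=rz(-8.7); up=np.array([0,0,1.])
G=.605*ux-.0686*uy
robot.servo_line(G-.0758*ux+.081*up,speed=.03); robot.dwell(.6)
p=robot.read_position();print((p-G)@ux,p@ux,robot.read_finger_force(),robot.read_t())
s,W=snap("scene")
c=s[175:192,210:236]
save(cv2.resize(s[165:200,200:245],(720,560),interpolation=cv2.INTER_CUBIC),"s4.png")
hsv=cv2.cvtColor(s,cv2.COLOR_RGB2HSV);H,S,V=[hsv[...,i].astype(int) for i in range(3)]
box=np.zeros(H.shape,bool);box[165:200,200:245]=1
for n,m in(("index",(H>18)&(H<38)&(S>120)&(V>90)),("pointer",((H<8)|(H>170))&(S>110)&(V>70))):
    k=box&m;w=W[k];print(n,np.argwhere(k)[:,::-1].tolist(),np.round(w@ux,4).tolist(),np.round(w[:,2],3).tolist(),np.median(w@ux))
```

```text
-0.07317349272812955 0.5318265072718704 30.004060864448547 15.15
index [[216, 183], [217, 183], [216, 184], [217, 184], [218, 184], [219, 184], [220, 184], [217, 185], [218, 185], [219, 185], [220, 185], [218, 186], [219, 186]] [0.5343, 0.5348, 0.5362, 0.5343, 0.535, 0.5304, 0.5277, 0.5363, 0.5357, 0.5345, 0.532, 0.5375, 0.5373] [0.041, 0.045, 0.038, 0.038, 0.044, 0.039, 0.038, 0.036, 0.039, 0.04, 0.04, 0.036, 0.04] 0.5348191734845645
pointer [] [] [] nan
  return _methods._mean(a, axis=axis, dtype=dtype,
  ret = ret.dtype.type(ret / rcount)
```

View pics/s4.png

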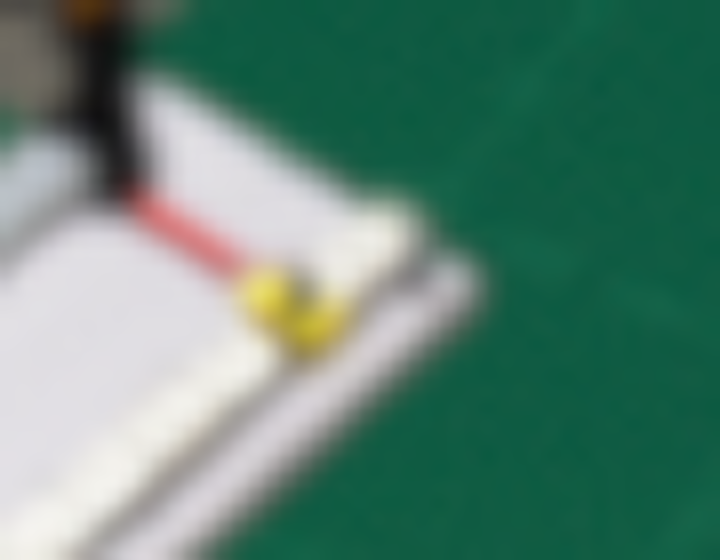

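The red pointer runs from (135,195) to (240,270). Extended, it passes through (292,307), the middle of the index (292,308). It's aligned to about 2 mm and firmly held, so I'm handing in.

Run:
```python
from h import *
print(robot.read_finger_force(),np.abs(robot.read_qvel()).max(),robot.job_done(),robot.read_t())
```

```text
the job is handed in; nothing more can be done
the job is handed in; nothing more can be done
```

The job is handed in, no verdict shown: the yellow isolator is off, and the gripper holds the stop rod at 30 N with its pointer on the index's middle to about 2 mm; I saw nothing else moved but did not measure the loose things.

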